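Load the sample bottles into their holders

ROBOT

A 6-joint arm with a two-finger parallel gripper is mounted at the origin on the work surface. World frame = base frame: x ahead of the robot, y to its left, z up, the work surface at z = 0. Lengths are in m, angles in rad, forces in N, time in s.
With the tool pointing down it reaches from about 0.3 to 0.75 m from the base axis. Payload 8.5 kg.
Tool frame: the origin (TCP) lies at the very end of the fingers, on their centre line; the grasp point (between the pads) lies 19 mm behind it; z points along the fingers, y is the line along which they close (so a half turn about z gives the same grasp; the last joint's range is limited). The gripper opens to 85 mm and grips with 20 to 120 N. Pads are 22 mm wide; open, the fingers measure 114 mm over their backs; the gripper's body (76 mm by 85 mm) begins 54 mm behind the grasp point. The pads swing forward as they close: fully open they stand 13 mm farther back than shut.
Start: joints at [1.084, 0.381, 1.297, -0, 1.464, -0.215], TCP at [0.148, 0.53, 0.2] pointing down, gripper open.
Joint ranges: [-3.11, 3.11], [-0.89, 2.33], [0.22, 2.48], [-1.42, 4.56], [0.17, 2.85], [-2.88, 2.88]. Speed limits (rad/s): [2.39, 2.39, 3.14, 3.14, 3.14, 3.14].

INTERFACE

Orientations are given as a rotation vector (axis times angle).
In Python, from cell import telemetry, imaging, ctrl, search_frame, masks_of, pinpoint gives the robot as it stands. The module is installed in compiled form; this text tells all that it offers.
- The arm moves only by the shell command python3 -m creep 'ROWS' [FORCE]. ROWS is JSON, one flat list of numbers, 5 for each row, row after row: the finger opening in cm, from 0 to 8.54, then the shift along the tool's x, y, z in cm, then the turn about the tool's z in rad. In form: [claw, dx, dy, dz, yaw, claw, dx, dy, dz, yaw, ...]. A call has 1 to 12 rows; each row is the pose to reach, as a shift and turn from the pose commanded when the call began, along the tool's axes at that moment; what a row does not reach only later rows make up. A row lasts 1/8 s, in which the tool goes at most 62.5 mm and 10.7 degrees, less where a joint would pass 70% of its speed; a pose out of reach is approached as far as the arm can. A call with a gripper value outside its range is refused whole. The fingers move at their own pace and stop on an object; FORCE is the grip in N (left out, the last holds). Time passes only in rows, so rows that repeat a pose let the fingers close. It gives the time, the measured TCP pose, the force, the opening and the grip force at its end, in the units of the state.
- telemetry.state(): the state, without advancing time (a new reading comes with each control period).
- imaging.snapshot(name): name is "side" or "top" or "wrist"; returns a dict with "frame" (384x512x3 uint8, red, green, blue), "fov_y" (degrees; the focal length in pixels is half the picture's height over the tangent of half this angle, whatever the lens; pixels are square), "cx", "cy" (the principal point, pixels), "R" (3x3) and "t" (3): a world point X has camera coordinates R X + t. Camera axes: x right, y down, z forward; pixel columns grow to the right and rows downward; lengths in m; the calibration is good to about 2 mm. A picture is of the moment at which its call begins. There is no depth.
- ctrl.job_done(): hands the job in; it is judged then, once.
Trained networks look in the newest picture that a camera, given by its name, has taken for a name from the list of things; names that differ only in an ending like _2 or _b are one class to them, and where a whole thing is asked for, a point or a joint stands for the part that bears it (a point fixed in the world has none). Each returns a list of dicts, best first, with "p" (0 to 1); they miss things now and then, are a little off and sometimes report something else, mostly with a low value. They report only what shows in the picture. A call takes as long as a camera call. They do not tell look-alikes from the thing itself.
- search_frame(camera, name): "position" ([column, row] in pixels, amid what is visible of it).
- masks_of(camera, name): "mask" (384x512 bool, what is visible of it) and "position" ([column, row] in pixels, amid what is visible of it).
- pinpoint(camera, name): "position" ([column, row] in pixels: a listed point, or the origin of a listed thing).
The state is a dict: "time_s": time; "qpos": joint angles; "qvel": joint speeds; "tau": joint torques, N m; "tool_pos": TCP position; "tcp_rot": TCP orientation; "wrist_force": force on the tool from outside, world axes, zero at the start; "torque": the same for the moment, N m; "gripper_width": finger opening in m; "grasp_force": force on a finger pad.
Only numpy, scipy, OpenCV 4.12 (cv2) and the standard library are available. Lean on these libraries where they do the work, as an engineer would, in place of code of your own. Each camera call takes 0.05 s, during which the arm holds its last target. There are 200 camera calls.

TASK

Load the four necked amber sample bottles for the autosampler: stand each one upright in the empty steel holder of its own shape and size (large round, small round, large square, small square). They are glass, so set them down gently without dropping or tipping them, and leave the squat jar and the pressure gauge where they are.

Things in the scene. Friction and masses are not known exactly. Their poses are not given: they have to be found in the camera images.
- round_large: the large round amber glass sample bottle with neck and black screw cap: body 54 mm in diameter to height 62 mm, then a sloping shoulder and a narrow neck; 105 mm high in all. The cap is a plain cylinder 34 mm in diameter filling the top 20 mm, a good grip from above; the 14 mm below it are bare neck, 6 mm thinner than the cap. Closed, rigid, 0.2 to 0.34 kg, standing loose and upright. Origin: centre of the underside, z up.
- round_small: the small round amber glass sample bottle with neck and black screw cap: body 36 mm in diameter to height 42 mm, then a sloping shoulder and a narrow neck; 80 mm high in all. The cap is a plain cylinder 26 mm in diameter filling the top 20 mm, a good grip from above; the 14 mm below it are bare neck, 6 mm thinner than the cap. Closed, rigid, 0.07 to 0.12 kg, standing loose and upright. Origin: centre of the underside, z up.
- square_large: the large square amber glass sample bottle with neck and black screw cap: body 50 x 50 mm to height 62 mm, a step 38 mm square up to 69 mm, then a narrow neck; 105 mm high in all. The cap is a plain cylinder 34 mm in diameter filling the top 20 mm, a good grip from above; the 14 mm below it are bare neck, 6 mm thinner than the cap. Closed, rigid, 0.2 to 0.34 kg, standing loose and upright. Origin: centre of the underside, z up, x and y square to its sides.
- square_small: the small square amber glass sample bottle with neck and black screw cap: body 34 x 34 mm to height 42 mm, a step 22 mm square up to 49 mm, then a narrow neck; 80 mm high in all. The cap is a plain cylinder 26 mm in diameter filling the top 20 mm, a good grip from above; the 14 mm below it are bare neck, 6 mm thinner than the cap. Closed, rigid, 0.07 to 0.12 kg, standing loose and upright. Origin: centre of the underside, z up, x and y square to its sides.
- holder_round_large: the large round holder: an open-topped round pot of plain steel, 78 mm across, 70 mm inside, 34 mm high, walls and floor 4 mm thick (so the bottle inside stands 4 mm above the bench), fixed to the bench, empty at the start. Origin: centre of the underside, z up.
- holder_round_small: the small round holder: an open-topped round pot of plain steel, 60 mm across, 52 mm inside, 28 mm high, walls and floor 4 mm thick (so the bottle inside stands 4 mm above the bench), fixed to the bench, empty at the start. Origin: centre of the underside, z up.
- holder_square_large: the large square holder: an open-topped square pot of plain steel, 74 x 74 mm outside, 66 x 66 mm inside, 34 mm high, walls and floor 4 mm thick (so the bottle inside stands 4 mm above the bench), fixed to the bench, empty at the start. Origin: centre of the underside, z up, x and y square to its sides; line the square bottle up with it.
- holder_square_small: the small square holder: an open-topped square pot of plain steel, 58 x 58 mm outside, 50 x 50 mm inside, 28 mm high, walls and floor 4 mm thick (so the bottle inside stands 4 mm above the bench), fixed to the bench, empty at the start. Origin: centre of the underside, z up, x and y square to its sides; line the square bottle up with it.
- squat_jar: bystander: a squat straight-sided amber jar without a neck, 64 mm in diameter, 52 mm high, wide black lid; loose. Origin: centre of the underside.
- gauge: bystander: a spare pressure gauge lying face up, dark round case 56 mm in diameter, 28 mm thick, white dial, short brass stem reaching 46 mm from the centre towards its -x; loose. Origin: centre of the underside.
Things that resemble listed ones, but are neither listed nor needed, are in the scene too. What is shaped like the holder_round_small but purple is not meant.

How it is judged:
At the end, for the whole second after the job is handed in: Each of the four bottles stands upright (within 0.12 rad) on the floor of the holder of its own shape and size, its underside less than 8 mm above the holder's underside and its axis within 13 mm of the holder's, released and at rest (horizontal distance between round_large and holder_round_large below 0.013 m and z of round_large in the frame of holder_round_large below 0.008 m and angle between each of round_large, round_small, square_large, square_small's own z axis and vertical below 0.12 rad and linear speed of each of round_large, round_small, square_large, square_small below 0.02 m/s and angular speed of each of round_large, round_small, square_large, square_small below 0.2 rad/s and contact force between each of round_large, round_small, square_large, square_small and the fingers below 0.1 N and horizontal distance between round_small and holder_round_small below 0.013 m and z of round_small in the frame of holder_round_small below 0.008 m and horizontal distance between square_large and holder_square_large below 0.013 m and z of square_large in the frame of holder_square_large below 0.008 m and horizontal distance between square_small and holder_square_small below 0.013 m and z of square_small in the frame of holder_square_small below 0.008 m); the robot touches nothing.
It fails at once if a bottle is tipped over (leans more than about 45 degrees) (angle between any of round_large, round_small, square_large, square_small's own z axis and vertical above 0.8 rad).
It fails at once if a bottle is dropped from more than about 25 mm (free of the fingers and faster than 0.7 m/s) ((linear speed of round_large above 0.7 m/s and contact force between round_large and the fingers below 0.1 N) or (linear speed of round_small above 0.7 m/s and contact force between round_small and the fingers below 0.1 N) or (linear speed of square_large above 0.7 m/s and contact force between square_large and the fingers below 0.1 N) or (linear speed of square_small above 0.7 m/s and contact force between square_small and the fingers below 0.1 N)).
It fails at once if the squat jar or the gauge is shifted by more than 25 mm (distance of any of squat_jar, gauge from where it was at the start of the episode above 0.025 m).
It also fails if it takes over 99 s, if anything falls off the work surface, if the arm or the gripper's body presses on something with over 40 N, if the wrist force passes 120 N, or if a joint passes its speed limit or range.

## Working session

There is one attempt and no reset: what is moved stays moved. The work goes in short steps, Python scripts to look and compute and a shell command to move; the robot and the scene stay as the last step left them, time stands still between calls to the robot, and variables do not carry over. Pictures are saved under pics/ and viewed, at most 14 in all, crops included, and the job is handed in when it is done.

```bash
mkdir -p pics
cat > h.py <<'E'
from cell import telemetry, imaging, ctrl, search_frame, masks_of, pinpoint
import numpy as np, cv2
from scipy.spatial.transform import Rotation as Ro
def snap(c,f=None):
    s=imaging.snapshot(c)
    if f: cv2.imwrite('pics/'+f,s['frame'][:,:,::-1])
    return s
def ray(s,p):
    f=s['frame'].shape[0]/2/np.tan(np.radians(s['fov_y'])/2)
    R=np.array(s['R']);t=np.array(s['t'])
    d=R.T@np.array([(p[0]-s['cx'])/f,(p[1]-s['cy'])/f,1]); return -R.T@t,d
def atz(s,p,z):
    o,d=ray(s,p); return o+d*(z-o[2])/d[2]
def proj(s,X):
    f=s['frame'].shape[0]/2/np.tan(np.radians(s['fov_y'])/2)
    c=np.array(s['R'])@np.array(X)+np.array(s['t']); return [s['cx']+f*c[0]/c[2],s['cy']+f*c[1]/c[2]]
E
python3 - <<'E'
from h import *
N="round_large round_small square_large square_small holder_round_large holder_round_small holder_square_large holder_square_small squat_jar gauge".split()
S={c:snap(c,c+'0.png') for c in('top','side')}
cv2.imwrite('pics/both0.png',cv2.resize(np.vstack([S['top']['frame'],S['side']['frame']])[:,:,::-1],None,fx=.78,fy=.78))
for n in N:
    for c in S:
        for d in pinpoint(c,n)[:3]: print(n,c,round(d['p'],2),np.round(d['position']),np.round(atz(S[c],d['position'],.0),3))
for c in S: o,d=ray(S[c],[256,192]);print(c,o,d)
E
```

```text
round_large top 0.8 [251. 252.] [0.468 0.008 0.   ]
round_large side 0.87 [208. 206.] [0.476 0.027 0.   ]
round_large side 0.51 [296. 263.] [ 0.625 -0.283  0.   ]
round_small top 0.61 [401. 259.] [ 0.462 -0.318  0.   ]
round_small side 0.57 [229. 283.] [ 0.455 -0.306  0.   ]
square_large top 0.8 [175. 242.] [0.484 0.172 0.   ]
square_large side 0.56 [200. 180.] [0.483 0.185 0.   ]
square_small top 0.75 [329. 254.] [ 0.468 -0.161  0.   ]
square_small side 0.78 [221. 244.] [ 0.471 -0.159  0.   ]
holder_round_large top 0.86 [117. 190.] [0.594 0.304 0.   ]
holder_round_large side 0.8 [226. 157.] [ 0.596  0.309 -0.   ]
holder_round_small top 0.84 [259. 178.] [ 0.63  -0.006  0.   ]
holder_round_small top 0.25 [322. 189.] [ 0.608 -0.144  0.   ]
holder_round_small side 0.92 [313. 207.] [ 0.757 -0.065  0.   ]
holder_round_small side 0.8 [268. 204.] [ 0.64  -0.017  0.   ]
holder_square_large top 0.62 [184. 191.] [0.597 0.156 0.   ]
holder_square_large top 0.62 [328. 253.] [ 0.47  -0.158  0.   ]
holder_square_large side 0.89 [238. 174.] [0.605 0.187 0.   ]
holder_square_small top 0.94 [323. 192.] [ 0.602 -0.147  0.   ]
holder_square_small side 0.72 [272. 234.] [ 0.606 -0.157  0.   ]
squat_jar top 0.58 [389. 187.] [ 0.617 -0.293  0.   ]
squat_jar side 0.9 [294. 263.] [ 0.619 -0.284  0.   ]
squat_jar side 0.3 [264. 206.] [ 0.629 -0.019  0.   ]
gauge top 0.72 [100. 250.] [0.463 0.332 0.   ]
gauge side 0.61 [185. 159.] [0.462 0.341 0.   ]
top [0.51898609 0.0166807  1.00801703] [ 0.07850507 -0.01602315 -0.99678498]
side [ 0.28627014 -1.11256565  0.73295481] [ 0.23929389  0.82327612 -0.5147536 ]
```

```bash
python3 -c "
from h import *
s=telemetry.state();print(s['tool_pos'],s['tcp_rot']);print(Ro.from_rotvec(s['tcp_rot']).as_matrix().round(3))"
```

```text
[0.14763135 0.5297934  0.19970896] [-4.25543507e-01 -3.11261167e+00  5.66138825e-05]
[[-0.963  0.268 -0.   ]
 [ 0.268  0.963 -0.   ]
 [ 0.    -0.    -1.   ]]
```

View pics/top0.png

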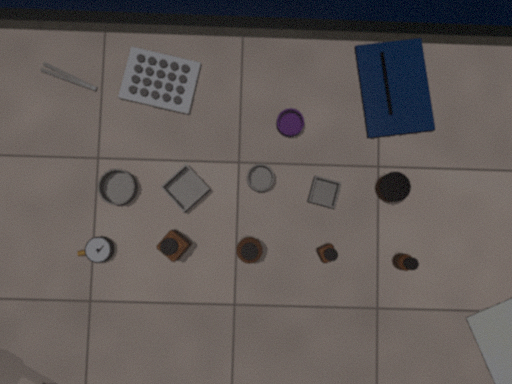

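View pics/side0.png

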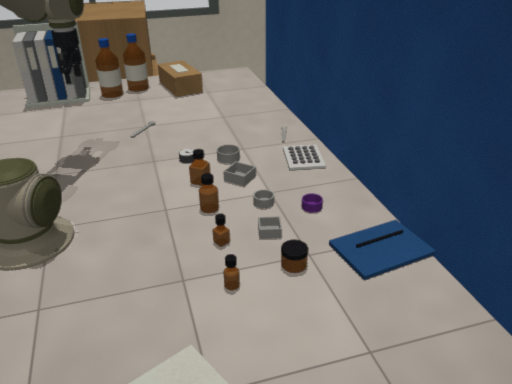

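The top view shows two candidates for holder_round_small: the steel pot at (261,179) and the purple one at (290,123). The steel pot fits, since purple is excluded. Bottles in the top view are square_large (174,246), round_large (250,250), square_small (328,253) and round_small (405,263). The jar is at (393,187) and the gauge at (98,250).

```bash
cat > fit.py <<'E'
from h import *
from scipy.optimize import minimize
def hull(s,prims):
    # prims: list of Nx3 arrays (convex parts) -> mask
    m=np.zeros((384*4,512*4),np.uint8)
    for P in prims:
        q=np.array([proj(s,x) for x in P]); cv2.fillConvexPoly(m,cv2.convexHull(np.round(q*4+1.5).astype(np.int32)),1)
    return cv2.resize(m.astype(np.float32),(512,384),interpolation=cv2.INTER_AREA)
def cyl(x,y,r,z0,z1,n=24):
    a=np.linspace(0,2*np.pi,n,endpoint=False); c=np.c_[x+r*np.cos(a),y+r*np.sin(a)]
    return np.vstack([np.c_[c,0*a+z] for z in(z0,z1)])
def box(x,y,h,z0,z1,w):
    a=w+np.pi/4+np.arange(4)*np.pi/2; c=np.c_[x+h*2**.5*np.cos(a),y+h*2**.5*np.sin(a)]
    return np.vstack([np.c_[c,0*a+z] for z in(z0,z1)])
def model(n,x,y,w):
    L='large' in n; sq='square' in n
    if 'holder' in n:
        r=(.037 if L else .029) if sq else (.039 if L else .030); h=.034 if L else .028
        return [box(x,y,r,0,h,w) if sq else cyl(x,y,r,0,h)]
    if n=='squat_jar': return [cyl(x,y,.032,0,.052)]
    if n=='gauge': return [cyl(x,y,.028,0,.028)]
    H,b,c,nr=(.105,.062,.017,.014) if L else (.08,.042,.013,.010)
    r=(.025 if L else .017) if sq else (.027 if L else .018)
    o=[cyl(x,y,c,H-.02,H),cyl(x,y,nr,b,H)]
    if sq: o+=[box(x,y,r,0,b,w),box(x,y,.019 if L else .011,b,b+.007,w)]
    else: o+=[cyl(x,y,r,0,b)]
    return o
def fit(obs,n,x0,w0=None):
    # obs: list of (snapshot, mask)
    def cost(p):
        w=p[2] if len(p)>2 else 0
        c=0
        for s,m in obs:
            g=hull(s,model(n,p[0],p[1],w)); c+=np.abs(g-m).sum()/m.sum()
        return c/len(obs)
    best=None
    for w in ([0] if w0 is None else w0):
        p0=np.array([x0[0],x0[1]]+([] if w0 is None else [w]))
        sx=np.vstack([p0]+[p0+np.eye(len(p0))[i]*([.012,.012,.3][i]) for i in range(len(p0))])
        r=minimize(cost,p0,method='Nelder-Mead',options=dict(initial_simplex=sx,maxiter=90,xatol=2e-4,fatol=1e-3))
        if best is None or r.fun<best.fun: best=r
    return best
E
python3 - <<'E'
from fit import *
G=dict(round_large=(.47,.01),round_small=(.458,-.31),square_large=(.483,.175),square_small=(.469,-.16),holder_round_large=(.595,.306),holder_round_small=(.633,-.01),holder_square_large=(.6,.165),holder_square_small=(.604,-.15),squat_jar=(.62,-.288),gauge=(.463,.337))
S={c:snap(c) for c in('top','side')}
cv2.imwrite('pics/crop.png',cv2.resize(S['top']['frame'][100:285,70:430,::-1],None,fx=2.2,fy=2.2,interpolation=cv2.INTER_CUBIC))
for n,g in G.items():
    obs={}
    for c in S:
        e=proj(S[c],[*g,.03])
        ms=[d for d in masks_of(c,n) if np.hypot(*(np.array(d['position'])-e))<22]
        if ms: obs[c]=(S[c],ms[0]['mask'].astype(float))
    W=[0,.4,.8,1.2] if 'square' in n else None
    for k in obs: r=fit([obs[k]],n,g,W);print(n,k,r.x.round(3),round(r.fun,2))
    if len(obs)==2: r=fit(list(obs.values()),n,g,W);print('   both',r.x.round(3),round(r.fun,2))
E
```

```text
round_large top [0.474 0.012] 0.06
round_large side [0.477 0.016] 0.06
   both [0.475 0.013] 0.08
round_small top [ 0.457 -0.312] 0.22
round_small side [ 0.459 -0.312] 0.1
   both [ 0.458 -0.313] 0.18
square_large top [0.479 0.17  0.882] 0.09
square_large side [0.48  0.184 1.208] 0.37
   both [0.479 0.17  1.048] 0.27
square_small top [ 0.47  -0.15   2.063] 0.22
square_small side [ 0.473 -0.149  0.096] 0.1
   both [ 0.472 -0.15   0.196] 0.18
holder_round_large top [0.598 0.298] 0.05
holder_round_small top [ 0.628 -0.006] 0.04
holder_round_small side [ 0.63  -0.002] 0.11
   both [ 0.628 -0.006] 0.08
holder_square_large top [0.6   0.153 0.772] 0.03
holder_square_large side [0.603 0.158 0.808] 0.05
   both [0.6   0.154 0.771] 0.06
holder_square_small top [ 0.601 -0.145  1.33 ] 0.08
holder_square_small side [ 0.602 -0.139 -0.287] 0.2
   both [ 0.601 -0.144  1.304] 0.16
squat_jar top [ 0.614 -0.29 ] 0.06
squat_jar side [ 0.617 -0.285] 0.07
   both [ 0.614 -0.289] 0.08
gauge top [0.465 0.331] 0.1
gauge side [0.466 0.339] 0.14
   both [0.465 0.333] 0.16
```

View pics/crop.png

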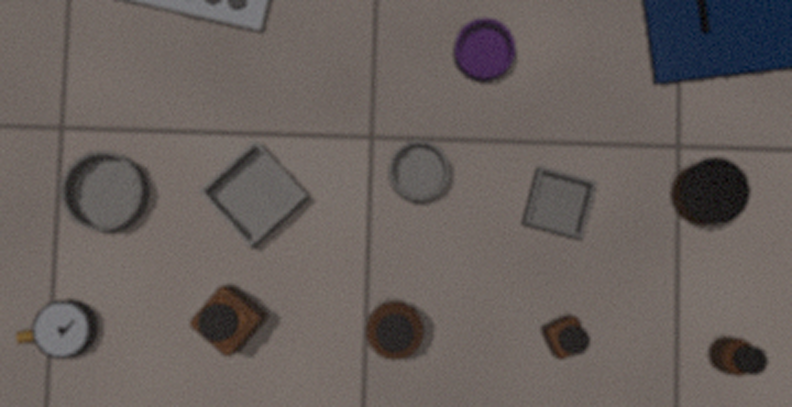

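The crop confirms it: the steel round pot at (420,172) is holder_round_small, and the purple pot at (485,50) is the decoy. The two views agree to within a few mm. I'll start with square_large.

```bash
cat > go.py <<'E'
import sys; from h import *
# go.py x y z [world turn rad]: shift in tool axes, cm
s=telemetry.state();R=Ro.from_rotvec(s['tcp_rot']).as_matrix()
a=[float(v) for v in sys.argv[1:]]
print('cm',(R.T@(np.array(a[:3])-s['tool_pos'])*100).round(2),'yaw_y',round(float(np.arctan2(R[1,1],R[0,1])),3),'pos',np.round(s['tool_pos'],4),'t',s['time_s'],'q6',round(s['qpos'][5],2),'w',s['gripper_width'],s['grasp_force'])
E
python3 -m creep '[8.5,-41.5,-25.8,0,0.74,8.5,-41.5,-25.8,0,0.74,8.5,-41.5,-25.8,0,0.74,8.5,-41.5,-25.8,0,0.74,8.5,-41.5,-25.8,0,0.74,8.5,-41.5,-25.8,0,0.74,8.5,-41.5,-25.8,0,0.74,8.5,-41.5,-25.8,0,0.74,8.5,-41.5,-25.8,0,0.74,8.5,-41.5,-25.8,0,0.74]' 30
python3 - <<'E'
from h import *
s=snap('wrist','w1.png');o,d=ray(s,[256,192]);print(o,d)
st=telemetry.state();print(st['qpos'],np.array(proj(s,[.479,.170,.105])).round())
for n in('square_large','holder_square_large'):
    for q in masks_of('wrist',n)[:2]: print(n,q['p'],np.round(q['position']))
E
python3 go.py .479 .17 .2
```

```text
time_s: 3.45
tool_pos: [0.4778, 0.17, 0.1996]
tcp_rot: [-1.522, -2.747, 0.0]
wrist_force: [-0.0, 0.8, 0.6]
gripper_width: 0.0851
grasp_force: 0.0
[0.44184333 0.22741409 0.37284407] [ 0.14921296 -0.21973027 -0.96414522]
[ 1.08914176e-01  3.05374370e-01  1.41307678e+00  1.76156054e-04
  1.42337448e+00 -4.50902866e-01] [254. 186.]
square_large 0.96 [252. 176.]
square_large 0.4 [276. 317.]
holder_square_large 0.58 [322. 225.]
cm [-0.14  0.09 -0.01] yaw_y 0.561 pos [0.4775 0.1707 0.1999] t 3.6 q6 -0.45 w 0.08499922466211629 0.0
```

View pics/w1.png

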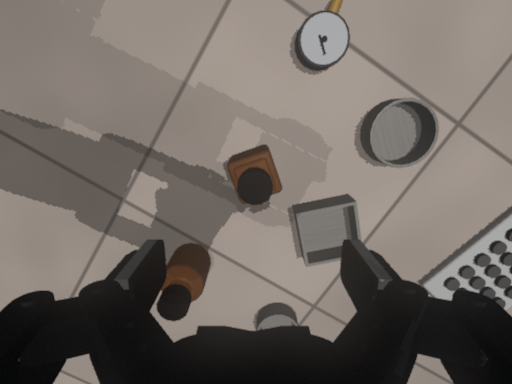

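The wrist view shows square_large's cap at (255,186), and my estimate projects to (254,186). holder_square_large is at (327,230) and holder_round_large at (400,132). I'll fit these from the same view.

```bash
cat > wf.py <<'E'
import sys; from fit import *
# wf.py name,x,y ... : fit in wrist view
s=snap('wrist', None)
for a in sys.argv[1:]:
    n,x,y=a.split(',');g=(float(x),float(y));e=proj(s,[*g,.03])
    ms=[d for d in masks_of('wrist',n) if np.hypot(*(np.array(d['position'])-e))<45]
    if not ms: print(n,'none');continue
    r=fit([(s,ms[0]['mask'].astype(float))],n,g,[0,.4,.8,1.2] if 'square' in n else None)
    print(n,r.x.round(4),round(r.fun,2))
E
python3 wf.py square_large,.479,.17 holder_square_large,.6,.154 holder_round_large,.598,.3 gauge,.465,.333
```

```text
square_large [ 0.4793  0.1704 -0.6423] 0.09
holder_square_large [0.6003 0.1519 0.7707] 0.14
holder_round_large [0.5986 0.296 ] 0.04
gauge [0.4658 0.3288] 0.08
```

```bash
python3 -m creep '[8.5,-0.15,0.05,6,0,8.5,-0.15,0.05,11,0,8.5,-0.15,0.05,12.4,0,8.5,-0.15,0.05,12.4,0,2,-0.15,0.05,12.4,0,2,-0.15,0.05,12.4,0,2,-0.15,0.05,12.4,0,2,-0.15,0.05,12.4,0,2,-0.15,0.05,12.4,0,2,-0.15,0.05,12.4,0]' 40
python3 go.py .6 .153 .16
```

```text
time_s: 5.1
tool_pos: [0.4793, 0.1688, 0.0757]
tcp_rot: [-1.522, -2.748, 0.0]
wrist_force: [-0.4, 0.2, 0.0]
gripper_width: 0.02
grasp_force: 0.0
cm [-7.74  9.39 -8.43] yaw_y 0.559 pos [0.4793 0.1688 0.0757] t 5.1 q6 -0.45 w 0.020046368592952224 0.0
```

Closed without contact, so I need to look.

Run:
```python
from h import *
a=snap('wrist');b=snap('side')
print(proj(b,telemetry.state()['tool_pos']))
cv2.imwrite('pics/miss.png',np.hstack([cv2.resize(a['frame'],(400,300)),cv2.resize(b['frame'][90:240,120:320],(400,300))])[:,:,::-1])
```

```text
[np.float64(198.357721675086), np.float64(160.2426961280374)]
```

View pics/miss.png

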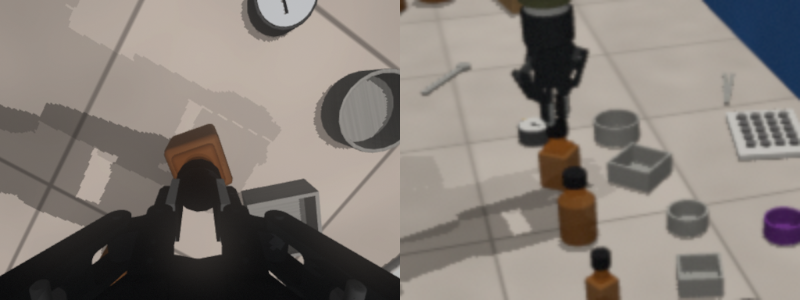

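Run:
```python
from fit import *
a=snap('wrist');T=np.array(telemetry.state()['tool_pos']);print(T,telemetry.state()['gripper_width'])
f=cv2.resize(a['frame'],None,fx=3,fy=3,interpolation=cv2.INTER_CUBIC)
def dot(X,c):
    p=np.array(proj(a,X))*3+1; cv2.circle(f,tuple(int(v) for v in p),5,c,2); print(np.round(p/3))
dot(T,(255,0,0)); dot(T+[0,0,.019],(0,255,0)); dot([.4793,.1704,.105],(255,255,0)); dot([.4793,.1704,.085],(0,255,255))
p=np.array(proj(a,T)); x,y=(p*3).astype(int)
cv2.imwrite('pics/tip.png',f[max(0,y-300):y+300,x-400:x+400,::-1])
for k in('wrist','top'):
  s=a if k=='wrist' else snap('top')
  for m in masks_of(k,'square_large')[:1]:
    r=fit([(s,m['mask'].astype(float))],'square_large',(.479,.17),[-.6,.2]);print(k,r.x,r.fun)
```

```text
[0.47935113 0.168829   0.07570554] 0.019844342841120747
[253. 223.]
[254. 236.]
[255. 241.]
[255. 227.]
wrist [0.47977471 0.17018385 0.95144245] 0.19767704567860664
```

View pics/tip.png

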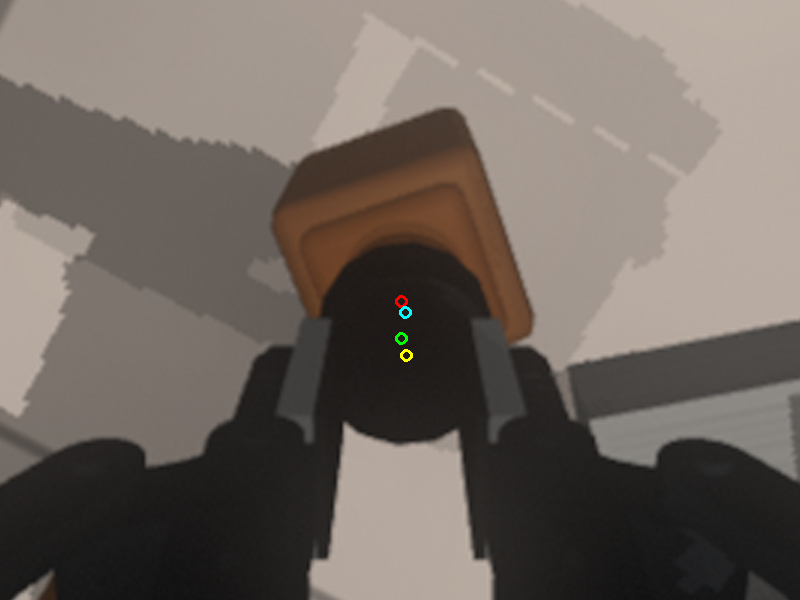

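The picture shows the pads straddling the cap at about the cap's width, so the reading of 20 mm is odd. I'll command tighter and compare.

```bash
python3 -m creep '[0,0,0,0,0,0,0,0,0,0,0,0,0,0,0,0,0,0,0,0]' 40
python3 - <<'E'
from h import *
a=snap('wrist','tip2.png')
E
```

```text
time_s: 5.9
tool_pos: [0.4794, 0.1689, 0.0757]
tcp_rot: [1.522, 2.748, 0.0]
wrist_force: [-0.4, -0.1, 0.0]
gripper_width: -0.0003
grasp_force: 0.0
```

View pics/tip2.png

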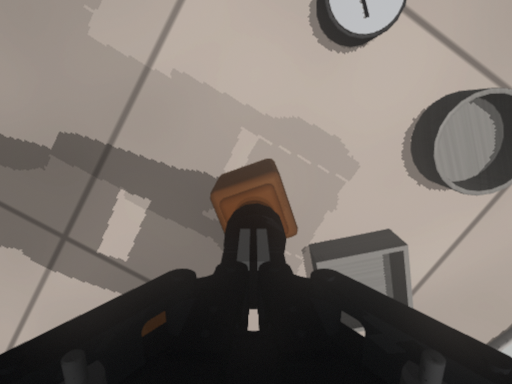

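The fingers have fully closed in front of the cap without touching it. I'll check heights by overlaying the models on this view and the side view.

Run:
```python
from fit import *
G=dict(square_large=(.4793,.1704,.93),holder_square_large=(.6003,.1525,.771),holder_round_large=(.598,.297,0),gauge=(.4658,.33,0))
out=[]
for c in('wrist','side'):
    s=snap(c);f=cv2.resize(s['frame'],None,fx=4,fy=4,interpolation=cv2.INTER_CUBIC)
    for n,g in G.items():
        for P in model(n,*g):
            q=np.array([proj(s,x) for x in P]);cv2.polylines(f,[cv2.convexHull(np.round(q*4+2).astype(np.int32))],True,(0,255,0),2)
    T=np.array(telemetry.state()['tool_pos'])
    p=proj(s,T);cv2.circle(f,(int(p[0]*4),int(p[1]*4)),6,(255,0,0),3);print(c,np.round(p),s['fov_y'],(-np.array(s['R']).T@s['t']).round(3))
    out.append(cv2.resize(f[300:1500,600:2040],(480,400)) if c=='wrist' else cv2.resize(f[480:840,640:928],(320,400)))
cv2.imwrite('pics/ov.png',np.hstack(out)[:,:,::-1])
```

```text
wrist [253. 223.] 65.92719362585478 [0.443 0.226 0.249]
side [198. 160.] 43.73492257474175 [ 0.286 -1.113  0.733]
```

View pics/ov.png

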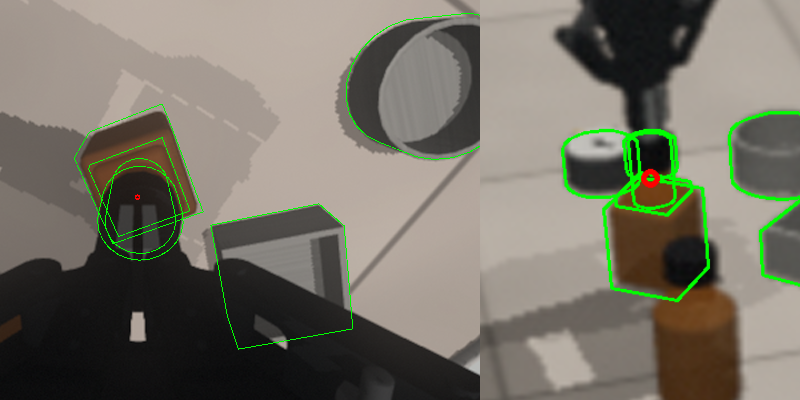

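The overlay fits the scene, but in the side view the real fingertips end near the cap top, about 3 cm above the reported TCP (the red dot). The reported TCP seems to lie beyond the real finger ends. I'll probe: open, go down 25 mm, close and check contact.

```bash
python3 -m creep '[8.5,0,0,0,0,8.5,0,0,0,0,8.5,0,0,0,0,8.5,0,0,0,0,8.5,0,0,0,0,8.5,0,0,1.2,0,8.5,0,0,2.5,0,8.5,0,0,2.5,0]' 30;  python3 -m creep '[2,0,0,0,0,2,0,0,0,0,2,0,0,0,0,2,0,0,0,0,2,0,0,0,0]' 30
```

```text
time_s: 7.05
tool_pos: [0.4786, 0.1687, 0.0493]
tcp_rot: [-1.521, -2.746, 0.003]
wrist_force: [-0.4, 0.6, 0.5]
gripper_width: 0.0848
grasp_force: 0.0
time_s: 7.68
tool_pos: [0.4797, 0.1689, 0.0511]
tcp_rot: [1.522, 2.747, 0.001]
wrist_force: [-0.3, 1.1, 4.7]
gripper_width: 0.0328
grasp_force: 29.8
```

```bash
python3 -m creep '[2,0,0,-1,0,2,0,0,-3,0,2,0,0,-6,0,2,0,0,-9,0,2,0,0,-9,0]' 40
python3 - <<'E'
from h import *
s=snap('side');w=snap('wrist')
cv2.imwrite('pics/lift.png',np.hstack([cv2.resize(s['frame'][80:230,120:320],(400,300),interpolation=2),cv2.resize(w['frame'],(400,300))])[:,:,::-1])
E
python3 go.py .6 .153 .14
```

```text
time_s: 8.3
tool_pos: [0.48, 0.1689, 0.1424]
tcp_rot: [1.521, 2.746, 0.003]
wrist_force: [0.1, -0.9, -3.7]
gripper_width: 0.033
grasp_force: 40.3
cm [-7.77  9.45 -0.03] yaw_y 0.559 pos [0.4787 0.1687 0.1399] t 8.4 q6 -0.45 w 0.032835353501681395 40.304439067840576
```

View pics/lift.png

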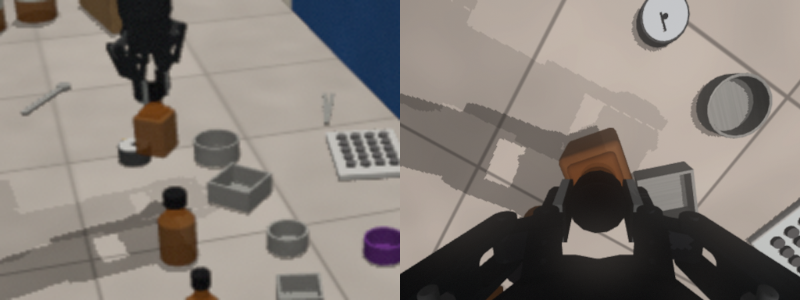

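Held and upright, weighing about 3.5 N. Picking at a reported z of 0.051 works, so the bottle should touch the holder floor at about 0.055. Carry square_large across and turn it 0.15 to line up with the holder.

```bash
python3 -m creep '[2,-2,2.3,0,0.05,2,-4,4.7,0,0.1,2,-6,7,0,0.15,2,-8,9.4,0,0.15,2,-8,9.4,2,0.15,2,-8,9.4,4,0.15,2,-8,9.4,4,0.15]' 40
python3 - <<'E'
from h import *
s=snap('wrist','ins.png')
E
python3 go.py .601 .151 .057
```

```text
time_s: 9.28
tool_pos: [0.5999, 0.1507, 0.0976]
tcp_rot: [-1.721, -2.622, 0.006]
wrist_force: [-0.4, 0.2, -2.6]
gripper_width: 0.0329
grasp_force: 40.7
cm [-0.    0.05  4.22] yaw_y 0.409 pos [0.6007 0.1508 0.0992] t 9.325 q6 -0.35 w 0.032546848327406 40.6541633605957
```

View pics/ins.png

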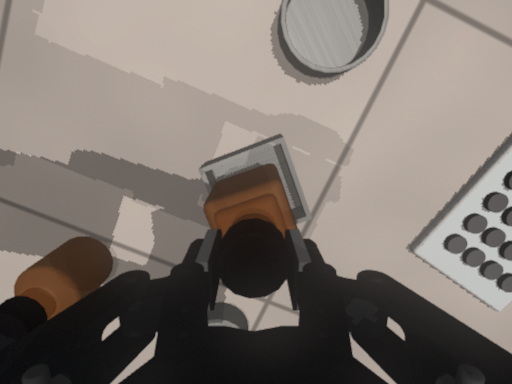

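It's aligned over the holder. Lower gently, release and retreat.

```bash
python3 -m creep '[2,0,0,1.5,0,2,0,0,3,0,2,0,0,4,0,2,0,0,4.4,0,2,0,0,4.6,0,2,0,0,4.6,0]' 40;  python3 -m creep '[4.5,0,0,0,0,4.5,0,0,0,0,6,0,0,0,0,8,0,0,0,0,8,0,0,-2,0,8,0,0,-6,0,8,0,0,-10,0,8,0,0,-14,0]'
python3 wf.py square_large,.6,.152 holder_square_large,.6,.152 round_large,.475,.014
python3 go.py .476 .014 .18
```

```text
time_s: 10.07
tool_pos: [0.6017, 0.1509, 0.0552]
tcp_rot: [1.724, 2.626, 0.001]
wrist_force: [-0.9, -0.3, -0.9]
gripper_width: 0.0324
grasp_force: 40.9
time_s: 11.08
tool_pos: [0.6014, 0.1509, 0.1961]
tcp_rot: [1.724, 2.626, 0.0]
wrist_force: [-0.1, 0.5, 0.4]
gripper_width: 0.0799
grasp_force: 0.0
square_large [0.6019 0.1505 0.7606] 0.07
holder_square_large [0.601  0.1526 0.7768] 1.61
round_large [0.4754 0.0134] 0.07
cm [ -7.57 -16.96   1.48] yaw_y 0.409 pos [0.6015 0.1509 0.195 ] t 11.275 q6 -0.35 w 0.07956318164689874 0.0
```

square_large is in, within about 2 mm. Next is round_large.

```bash
python3 -m creep '[8.5,-7.6,-17,0,0,8.5,-7.6,-17,0,0,8.5,-7.6,-17,0,0,8.5,-7.6,-17,0,0,8.5,-7.6,-17,0,0]'; python3 wf.py round_large,.4755,.0135 holder_round_small,.629,-.005;python3 go.py .4755 .0135 .051
```

```text
time_s: 11.9
tool_pos: [0.4758, 0.0137, 0.1941]
tcp_rot: [-1.724, -2.625, 0.0]
wrist_force: [0.0, -0.7, -0.0]
gripper_width: 0.0849
grasp_force: 0.0
round_large [0.4746 0.0123] 0.03
holder_round_small [ 0.6276 -0.0069] 0.22
cm [-0.05 -0.09 14.32] yaw_y 0.41 pos [0.4762 0.0142 0.1942] t 12.05 q6 -0.63 w 0.08502538955317422 0.0
```

```bash
python3 -m creep '[8.5,-0.1,-0.1,6,0,8.5,-0.1,-0.1,11,0,8.5,-0.1,-0.1,13.3,0,8.5,-0.1,-0.1,14.3,0,8.5,-0.1,-0.1,14.3,0,2,-0.1,-0.1,14.3,0,2,-0.1,-0.1,14.3,0,2,-0.1,-0.1,14.3,0,2,-0.1,-0.1,14.3,0,2,-0.1,-0.1,14.3,0]' 40; python3 -m creep '[2,0,0,-1,0,2,0,0,-4,0,2,0,0,-8,0,2,0,0,-12,0,2,0,0,-12,0]'; python3 go.py .5985 .296 .1
```

```text
time_s: 13.3
tool_pos: [0.4755, 0.0121, 0.0524]
tcp_rot: [1.723, 2.625, 0.001]
wrist_force: [-1.3, 0.6, 5.0]
gripper_width: 0.0326
grasp_force: 39.4
time_s: 13.92
tool_pos: [0.4763, 0.012, 0.1744]
tcp_rot: [1.721, 2.622, 0.003]
wrist_force: [0.6, -0.3, -4.4]
gripper_width: 0.0328
grasp_force: 40.7
cm [21.22 22.47  7.47] yaw_y 0.409 pos [0.4763 0.012  0.1744] t 13.925 q6 -0.63 w 0.03284905502247306 40.686981081962585
```

```bash
python3 -m creep '[2,3,3,0,0,2,6.5,6.9,0,0,2,10,10.6,0,0,2,13.5,14.3,0,0,2,17,18,0,0,2,20,21.2,0,0,2,21.2,22.5,0,0,2,21.2,22.5,3,0,2,21.2,22.5,6,0,2,21.2,22.5,7.5,0,2,21.2,22.5,7.5,0]'
python3 - <<'E'
from h import *
s=snap('wrist','ins2.png')
E
python3 wf.py holder_round_large,.598,.296;python3 go.py .5985 .296 .0555
```

```text
time_s: 15.3
tool_pos: [0.5967, 0.2959, 0.0953]
tcp_rot: [-1.723, -2.625, 0.004]
wrist_force: [0.2, 0.4, -2.8]
gripper_width: 0.0325
grasp_force: 40.9
holder_round_large [0.5989 0.2976] 1.89
cm [-0.05  0.03  4.24] yaw_y 0.409 pos [0.5979 0.2963 0.0979] t 15.45 q6 -0.13 w 0.032604135378324385 40.90654671192169
```

View pics/ins2.png

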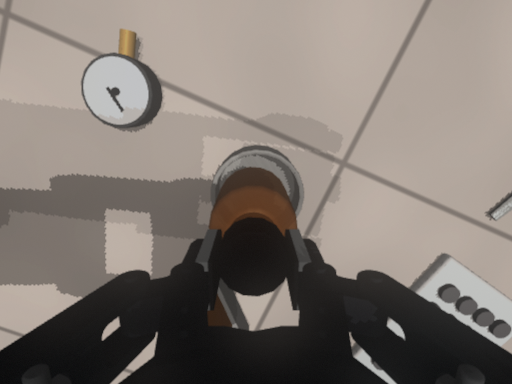

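It's centred over the round pot (bottle and rim both around column 256). Lower and release.

```bash
python3 -m creep '[2,0,0,1.5,0,2,0,0,3,0,2,0,0,3.8,0,2,0,0,4.1,0,2,0,0,4.3,0,2,0,0,4.3,0]' 40;  python3 -m creep '[4.5,0,0,0,0,4.5,0,0,0,0,6,0,0,0,0,8,0,0,0,0,8,0,0,-2,0,8,0,0,-6,0,8,0,0,-10,0,8,0,0,-14,0]'
python3 wf.py round_large,.598,.296; python3 go.py .471 -.15 .19
```

```text
time_s: 16.2
tool_pos: [0.5972, 0.2962, 0.0565]
tcp_rot: [1.723, 2.626, 0.001]
wrist_force: [-8.0, -3.4, 16.0]
gripper_width: 0.0327
grasp_force: 43.0
time_s: 17.2
tool_pos: [0.5973, 0.2962, 0.195]
tcp_rot: [-1.724, -2.626, 0.0]
wrist_force: [0.5, 0.2, -1.1]
gripper_width: 0.0799
grasp_force: 0.0
round_large none
cm [-35.9  -29.52   0.66] yaw_y 0.409 pos [0.5989 0.2968 0.1988] t 17.3 q6 -0.13 w 0.08010236726114232 0.0
```

```bash
python3 -m creep '[8.5,-36,-29.5,0.5,0,8.5,-36,-29.5,0.5,0,8.5,-36,-29.5,0.5,0,8.5,-36,-29.5,0.5,0,8.5,-36,-29.5,0.5,0,8.5,-36,-29.5,0.5,0,8.5,-36,-29.5,0.5,0,8.5,-36,-29.5,0.5,0,8.5,-36,-29.5,0.5,0,8.5,-36,-29.5,0.5,0]'; python3 wf.py square_small,.471,-.15 holder_square_small,.601,-.144 round_small,.458,-.312 holder_round_small,.628,-.006
python3 go.py .471 -.15 .026
python3 - <<'E'
from fit import *
s=snap('top')
for n,g in dict(round_large=(.598,.296),square_large=(.601,.151)).items():
    for m in masks_of('top',n)[:1]:
        r=fit([(s,m['mask'].astype(float))],n,g,[.7] if 'sq' in n else None);print(n,r.x,r.fun)
E
```

```text
time_s: 18.55
tool_pos: [0.4699, -0.1507, 0.1884]
tcp_rot: [-1.723, -2.626, -0.0]
wrist_force: [0.4, -0.3, -0.7]
gripper_width: 0.0845
grasp_force: 0.0
square_small [ 0.4716 -0.1524  2.0418] 0.07
holder_square_small [ 0.6011 -0.1456  1.3571] 0.04
round_small [ 0.4576 -0.3143] 0.08
holder_round_small [ 0.628  -0.0078] 0.04
cm [ 0.02  0.11 16.27] yaw_y 0.41 pos [ 0.4701 -0.1506  0.1887] t 18.8 q6 -0.96 w 0.08501786437628156 0.0
round_large [0.59584596 0.2986916 ] 0.04869378306878307
square_large [0.60005629 0.15205901 0.8015721 ] 0.13849431818181818
```

round_large sits well, within 3 mm. Next is square_small: its yaw is 0.47 and the holder's is -0.214, so the tool turn is about +0.69.

```bash
python3 -m creep '[8.5,-0.2,0.1,6,0,8.5,-0.2,0.1,12,0,8.5,-0.2,0.1,15.2,0,8.5,-0.2,0.1,16.2,0,8.5,-0.2,0.1,16.2,0,1.5,-0.2,0.1,16.2,0,1.5,-0.2,0.1,16.2,0,1.5,-0.2,0.1,16.2,0,1.5,-0.2,0.1,16.2,0,1.5,-0.2,0.1,16.2,0,1.5,-0.2,0.1,16.2,0]' 30; python3 -m creep '[1.5,0,0,-1,0,1.5,0,0,-4,0,1.5,0,0,-8,0,1.5,0,0,-8,0]'; python3 go.py .601 -.145 .1
```

```text
time_s: 20.32
tool_pos: [0.4719, -0.153, 0.0273]
tcp_rot: [1.723, 2.625, 0.0]
wrist_force: [0.5, 0.6, 5.5]
gripper_width: 0.0247
grasp_force: 29.5
time_s: 20.82
tool_pos: [0.4727, -0.1535, 0.1095]
tcp_rot: [1.721, 2.622, 0.0]
wrist_force: [-0.0, 0.2, -2.1]
gripper_width: 0.0251
grasp_force: 29.7
cm [-4.32 12.11  1.  ] yaw_y 0.409 pos [ 0.4727 -0.1535  0.1095] t 20.825 q6 -0.96 w 0.025055429635916428 29.744648337364197
```

```bash
python3 -m creep '[1.5,-1.5,4,0,0.17,1.5,-3,8,0,0.34,1.5,-4.4,12.1,0,0.51,1.5,-4.4,12.1,0,0.69,1.5,-4.4,12.1,0,0.69,1.5,-4.4,12.1,2,0.69,1.5,-4.4,12.1,3.5,0.69,1.5,-4.4,12.1,3.5,0.69]'
python3 - <<'E'
from h import *
s=snap('wrist','ins3.png')
E
python3 go.py .601 -.1455 .0315
```

```text
time_s: 21.82
tool_pos: [0.5991, -0.1449, 0.0705]
tcp_rot: [-2.507, -1.889, 0.002]
wrist_force: [0.0, 0.2, -0.2]
gripper_width: 0.0248
grasp_force: 30.0
cm [-0.    0.14  4.  ] yaw_y -0.28 pos [ 0.5997 -0.1451  0.0715] t 21.875 q6 -0.15 w 0.02494188605080344 29.96358633041382
```

View pics/ins3.png

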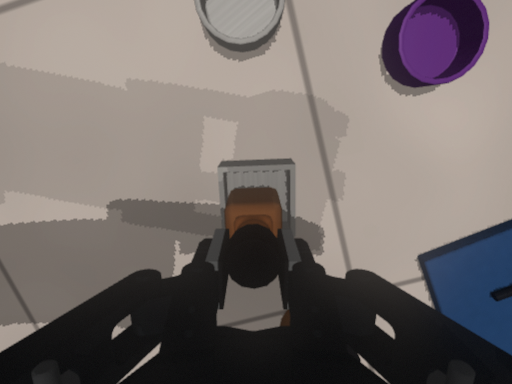

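The bottle is square to the holder and about 3 px (1–2 mm) left of its centre. Lower with a small correction.

```bash
python3 -m creep '[1.5,0,0.1,1.5,0,1.5,0,0.1,3,0,1.5,0,0.1,3.7,0,1.5,0,0.1,4,0,1.5,0,0.1,4.1,0,1.5,0,0.1,4.1,0]';  python3 -m creep '[3.7,0,0,0,0,3.7,0,0,0,0,6,0,0,0,0,8,0,0,0,0,8,0,0,-2,0,8,0,0,-6,0,8,0,0,-11,0,8,0,0,-16,0,8,0,0,-16,0]'
python3 wf.py square_small,.6,-.145 round_small,.458,-.313; python3 go.py .458 -.313 .19
```

```text
time_s: 22.62
tool_pos: [0.6011, -0.1454, 0.0313]
tcp_rot: [2.51, 1.888, 0.0]
wrist_force: [-1.1, 1.4, 3.4]
gripper_width: 0.0246
grasp_force: 30.2
time_s: 23.75
tool_pos: [0.6025, -0.146, 0.195]
tcp_rot: [2.505, 1.884, 0.006]
wrist_force: [-0.5, 0.2, -0.9]
gripper_width: 0.0803
grasp_force: 0.0
square_small [ 0.6017 -0.1447  1.2749] 0.07
round_small [ 0.4593 -0.3123] 0.48
cm [-20.08  -9.04  -0.03] yaw_y -0.281 pos [ 0.6005 -0.1452  0.1895] t 23.9 q6 -0.15 w 0.08018097153770391 0.0
```

Good. Last is round_small.

```bash
python3 -m creep '[8.5,-20.1,-9,0,0,8.5,-20.1,-9,0,0,8.5,-20.1,-9,0,0,8.5,-20.1,-9,0,0,8.5,-20.1,-9,0,0,8.5,-20.1,-9,0,0]'; python3 wf.py round_small,.458,-.313 squat_jar,.615,-.289; python3 go.py .458 -.3135 .0265
```

```text
time_s: 24.65
tool_pos: [0.459, -0.3128, 0.1899]
tcp_rot: [-2.509, -1.888, -0.0]
wrist_force: [0.1, -0.8, 0.1]
gripper_width: 0.0849
grasp_force: 0.0
round_small [ 0.4584 -0.3145] 0.05
squat_jar [ 0.6143 -0.2899] 0.08
cm [-0.14 -0.11 16.39] yaw_y -0.279 pos [ 0.4595 -0.3125  0.1904] t 24.8 q6 -0.53 w 0.08505361270794394 0.0
```

```bash
python3 -m creep '[8.5,0.2,-0.1,6,0,8.5,0.2,-0.1,12,0,8.5,0.2,-0.1,15.3,0,8.5,0.2,-0.1,16.3,0,8.5,0.2,-0.1,16.3,0,1.5,0.2,-0.1,16.3,0,1.5,0.2,-0.1,16.3,0,1.5,0.2,-0.1,16.3,0,1.5,0.2,-0.1,16.3,0,1.5,0.2,-0.1,16.3,0,1.5,0.2,-0.1,16.3,0]' 30; python3 go.py .4584 -.314 .0265; python3 -m creep '[1.5,0,0,-1,0,1.5,0,0,-4,0,1.5,0,0,-8,0,1.5,0,0,-12,0,1.5,0,0,-12,0]'; python3 go.py .628 -.0072 .146
```

```text
time_s: 26.18
tool_pos: [0.4587, -0.3116, 0.0283]
tcp_rot: [2.51, 1.888, 0.0]
wrist_force: [-0.6, -0.1, 6.0]
gripper_width: 0.0248
grasp_force: 29.6
cm [-0.23  0.04  0.18] yaw_y -0.281 pos [ 0.4587 -0.3116  0.0283] t 26.175 q6 -0.53 w 0.02475459286408068 29.556274116039276
time_s: 26.8
tool_pos: [0.4593, -0.3121, 0.1508]
tcp_rot: [2.506, 1.885, 0.001]
wrist_force: [-0.7, -0.4, -2.1]
gripper_width: 0.0252
grasp_force: 29.8
cm [33.98  7.76  0.42] yaw_y -0.281 pos [ 0.4593 -0.3121  0.1508] t 26.8 q6 -0.53 w 0.025220566167132613 29.790822565555573
```

```bash
python3 -m creep '[1.5,4,0.9,0,0,1.5,9,2,0,0,1.5,14.5,3.3,0,0,1.5,20,4.6,0,0,1.5,25.5,5.9,0,0,1.5,31,7.1,0,0,1.5,34.2,7.8,0,0,1.5,34.2,7.8,0,0,1.5,34.2,7.8,4,0,1.5,34.2,7.8,7.5,0,1.5,34.2,7.8,7.5,0]'
python3 - <<'E'
from h import *
s=snap('wrist','ins4.png')
E
python3 go.py .6285 -.005 .0315
```

```text
time_s: 28.18
tool_pos: [0.6261, -0.005, 0.0699]
tcp_rot: [-2.508, -1.884, 0.008]
wrist_force: [-0.1, 0.6, -0.2]
gripper_width: 0.0248
grasp_force: 29.8
cm [0.04 0.1  4.07] yaw_y -0.282 pos [ 0.6275 -0.0051  0.0722] t 28.225 q6 0.09 w 0.02471993180924149 29.788988828659058
```

View pics/ins4.png

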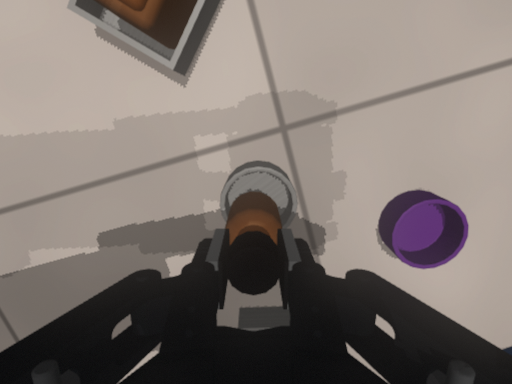

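The bottle (column 254) is over the steel pot (column 258). Lower with +0.1 in y.

```bash
python3 -m creep '[1.5,0,0.1,1.5,0,1.5,0,0.1,3,0,1.5,0,0.1,3.7,0,1.5,0,0.1,4,0,1.5,0,0.1,4.1,0,1.5,0,0.1,4.1,0]';  python3 -m creep '[3.7,0,0,0,0,3.7,0,0,0,0,6,0,0,0,0,8,0,0,0,0,8,0,0,-2,0,8,0,0,-6,0,8,0,0,-11,0,8,-6,0,-16,0,8,-12,0,-16,0,8,-12,0,-16,0]'
python3 - <<'E'
from fit import *
S={c:snap(c) for c in('top','side')}
H=dict(round_large=(.598,.297),round_small=(.628,-.007),square_large=(.6005,.152),square_small=(.601,-.1455),squat_jar=(.614,-.289),gauge=(.465,.333))
for n,g in H.items():
  for c in S:
    e=proj(S[c],[*g,.04])
    for m in [d for d in masks_of(c,n) if np.hypot(*(np.array(d['position'])-e))<25][:1]:
        r=fit([(S[c],m['mask'].astype(float))],n,g,[.75 if 'l' in n.split('_')[1][0] else -.2] if 'square' in n else None);print(n,c,r.x.round(3),'hold',g,round(r.fun,2))
cv2.imwrite('pics/end.png',np.hstack([cv2.resize(S['side']['frame'][110:290,180:330],(333,400),interpolation=2),cv2.resize(S['top']['frame'][140:280,80:240],(457,400),interpolation=2)])[:,:,::-1])
E
```

```text
time_s: 28.98
tool_pos: [0.6293, -0.0046, 0.0323]
tcp_rot: [2.51, 1.888, 0.001]
wrist_force: [-1.6, 0.5, 3.4]
gripper_width: 0.025
grasp_force: 30.1
time_s: 30.22
tool_pos: [0.5952, -0.1232, 0.1927]
tcp_rot: [2.513, 1.883, 0.001]
wrist_force: [0.3, 0.8, -0.5]
gripper_width: 0.0799
grasp_force: 0.0
round_large top [0.597 0.298] hold (0.598, 0.297) 0.05
round_large side [0.612 0.36 ] hold (0.598, 0.297) 0.35
round_small top [ 0.629 -0.008] hold (0.628, -0.007) 0.24
round_small side [0.633 0.009] hold (0.628, -0.007) 0.72
square_large top [0.602 0.152 0.756] hold (0.6005, 0.152) 0.1
square_large side [0.608 0.171 0.955] hold (0.6005, 0.152) 0.36
squat_jar side [ 0.619 -0.286] hold (0.614, -0.289) 0.07
gauge top [0.464 0.333] hold (0.465, 0.333) 0.16
gauge side [0.467 0.332] hold (0.465, 0.333) 0.06
```

View pics/end.png

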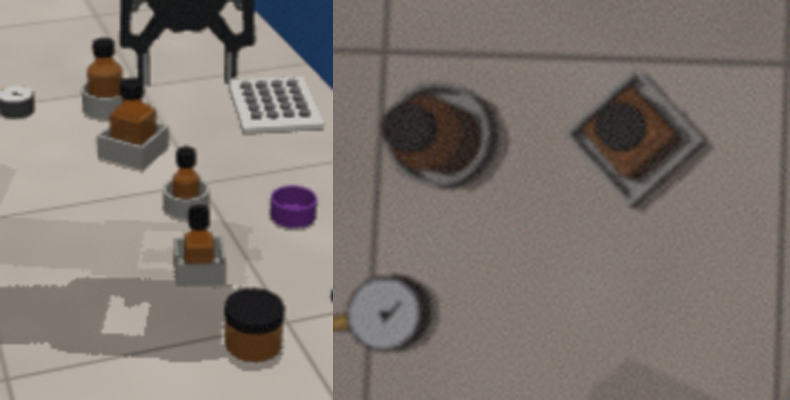

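All four bottles stand upright in their own holders, and the gauge and jar have not moved. Handing in.

```bash
python3 -c "
from cell import ctrl; print(ctrl.job_done())"
```

```text
the job is handed in; nothing more can be done
None
```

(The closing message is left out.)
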